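# Find the release notch and pop the microscope case open

### The arm

A 7-joint arm with a two-finger parallel gripper is mounted at the origin on the work surface. World frame = base frame: x ahead of the robot, y to its left, z up, the work surface at z = 0. Lengths are in m, angles in rad, forces in N, time in s.
With the tool pointing down it reaches from about 0.4 to 0.85 m from the base axis. Payload 10.4 kg.
Tool frame: the origin (TCP) lies midway between the tips of the shut fingers; the grasp point (between the pads) lies 19 mm behind it; z points along the fingers, y is the line along which they close (so a half turn about z gives the same grasp; the last joint's range is limited). The gripper opens to 87 mm and grips with 3 to 60 N. Pads are 19 mm wide; open, the fingers measure 117 mm over their backs; the gripper's body (75 mm by 190 mm) begins 51 mm behind the grasp point.
Start: joints at [-1.176, 0.332, -0.065, 1.46, 0.022, 1.35, -0.088], TCP at [0.254, 0.571, 0.223] pointing down, gripper open.
Joint ranges: [-2.6, 2.6], [-0.5, 2.12], [-1.47, 1.34], [0.16, 2.42], [-1.27, 4.41], [0.06, 2.06], [-2.6, 2.6]. Speed limits (rad/s): [2.22, 2.22, 2.79, 2.79, 3.14, 3.14, 3.14].

### API

Orientations are given as a 3x3 rotation matrix whose columns are the frame's x, y, z axes.
In Python, from workcell import r, read_camera, ticket gives the robot as it stands.
- The arm moves only by the tool step_arm, never from a script. Its argument "motion" is a list of rows, each an object of numbers: "dx", "dy", "dz": the shift along the tool's x, y, z in cm; "ax", "ay", "az": the turn, a rotation vector about the tool's x, y, z in rad; "gripper": the closure in counts, from 0 (fully open) to 255 (shut). In form: [{"dx": .., "dy": .., "dz": .., "ax": .., "ay": .., "az": .., "gripper": ..}, ...]. A call has 1 to 20 rows; each row shifts and turns the commanded pose from where the row before left it, along the tool's axes as they then stand; what a row does not reach is not made up. A row lasts 1/10 s, in which the tool goes at most 50 mm and 8.59 degrees, less where a joint would pass 70% of its speed; a pose out of reach is approached as far as the arm can. A call is refused whole if a number of a shift passes 5 or a number of a turn 0.15, either way. A call with a gripper value outside its range is refused whole. The fingers move at their own pace and stop on an object; "squeeze" is the grip in N (left out, the last holds). Time passes only in rows, so rows that do not move let the fingers close. It gives the time, the measured TCP pose, the force, the opening and the grip force at its end, in the units of the state.
- r.sense(): the state, without advancing time (a new reading comes with each control period).
- read_camera(name): name is "scene" or "top" or "wrist"; returns a dict with "image" (384x512x3 uint8, red, green, blue), "range_z" (384x512 float32, m along the optical axis (not along the pixel's ray), 0 where there is no reading), "K" (3x3 intrinsics, pixels), "camera_from_world" (4x4, takes a point from world to camera coordinates). Camera axes: x right, y up, looking along -z (the intrinsics and any distortion apply to the point x, -y, -z); pixel columns grow to the right and rows downward; lengths in m; the calibration is good to about 2 mm. A picture is of the moment at which its call begins.
- ticket.finish_job(): hands the job in; it is judged then, once.
The state is a dict: "t": time; "joint_positions": joint angles; "qvel": joint speeds; "effort": joint torques, N m; "eef_pos": TCP position; "ee_rot": TCP orientation; "wrist_force": force on the tool from outside, world axes, zero at the start; "ft_torque": the same for the moment, N m; "finger_gap": opening from 0.0 (shut) to 1.0 (fully open); "gripper_force": force on a finger pad.
Only numpy, scipy, OpenCV 4.12 (cv2) and the standard library are available. Lean on these libraries where they do the work, as an engineer would, in place of code of your own. Each camera call takes 0.05 s, during which the arm holds its last target. There are 200 camera calls.

### The job

Open the microscope's carrying case by touch: put a fingertip on top of the rail along its front edge at the rail's left end, feel along the rail towards the right until you find the notch, and press the release key inside the notch fully down so that the lid pops ajar, then take the hand away. Only fingertips are needed: do not pry or push the lid itself, and do not push, tip or pick up anything standing around the case.

Things in the scene. Friction and masses are not known exactly. Their poses are not given: they have to be found in the camera images.
- case: grey plastic carrying case lying flat, fixed, 260 (x) by 360 (y) by 85 mm high. Origin: centre of its underside, on the table. x points from the front edge (robot side) to the hinge, y along the front edge to the robot's left, z up. Its front 70 mm is a step 45 mm high that carries the rail. The lid's front edge is 44 mm behind the rail's centre line.
- rail_left_end (a point): left end of the visible rail, on the centre line of its top, at (-105, +100, 72) mm in the case frame. The rail is 14 mm thick (x), does not give, and runs level from here 200 mm along the case's -y, between two corner bumpers 32 mm thick in x, 77 mm long in y and 78 mm high (6 mm above the rail).
- rail_right_end (a point): right end of the rail, at (-105, -100, 72) mm in the case frame. The rail has one notch, a gap 50 mm long (y) right through its thickness. The notch's centre lies anywhere from y = -5 to y = -65 mm in the case frame, differs each time and is not reported: feel or look for it. The rail left of it is unbroken.
- key (a joint): release key, m: 0 up as at the start, 0.008 fully down. A bar of the case's plastic, 12 mm thick (x), running inside the rail on its centre line and bare only in the notch, over its whole 50 mm; its top is 58 mm above the table (14 mm below the rail's top) when up, 50 mm when down. Slides straight down against 5 N or so of friction, has no spring and stays where left.
- lid (a joint): lid, rad: 0 shut, 0.15 ajar (front edge about 28 mm up). Geared to the key: the lid rises in proportion as the key goes down, and stays ajar while the key is down. Turns about the far (+x) edge of the case.
- lid_front (a point): middle of the lid's front edge, on its top, at (-61, 0, 81) mm in the case frame when shut. The lid is a panel 186 (x) by 356 (y) mm, the hinge at its far edge. The fingers must not touch it.
- pocket_scope: turquoise toy pocket microscope lying on the table, about 105 mm long, 45 mm wide, 30 mm high, loose; origin under its middle. A bystander, in front of the case's left part.
- jar: small clear specimen jar with white cap, 44 mm across, 55 mm tall, loose; origin at the centre of its underside. A bystander, in front of the case.
- slide_box: small wooden slide box, 50 by 85 by 32 mm, loose; origin at the centre of its underside. A bystander, in front of the case's right part.
- dropper: amber dropper bottle, 32 mm across, 75 mm tall, loose; origin at the centre of its underside. A bystander to the right of the case.
- magnifier: hand magnifier lying flat, 160 mm long, 64 mm across the lens, 14 mm high, loose; origin under its handle. A bystander to the left of the case.

How it is judged:
On the way, in this order (a step that is already met when the one before it is completed fails the run):
1. a fingertip rests on the left end of the rail (within its leftmost 40 mm), key still up (contact force between the fingers and case above 0.3 N and y of the grasp point in the frame of case between 0.06 and 0.115 m and value of joint key below 0.002 m and x of the grasp point in the frame of case between -0.15 and -0.06 m), for 0.1 s.
2. the fingertip touches the rail farther right, 45 to 82 mm from its left end, key still up (contact force between the fingers and case above 0.3 N and y of the grasp point in the frame of case between 0.018 and 0.055 m and value of joint key below 0.002 m and x of the grasp point in the frame of case between -0.15 and -0.06 m), for 0.06 s.
3. the key in the notch is pressed down and the lid is ajar (value of joint key above 0.006 m and value of joint lid above 0.1 rad), for 0.2 s.
At the end, for the whole second after the job is handed in: The key is down by more than 6 of its 8 mm and the lid stands more than 0.10 rad ajar, at rest, by itself; the things around the case are within 25 mm of where they stood (all of step 3 and velocity of joint lid below 0.02 rad/s and distance of each of pocket_scope, jar, slide_box, dropper, magnifier from where it was at the start of the episode below 0.025 m); the robot touches nothing.
It fails at once if the fingers or arm push or pry the lid (more than 2 N) (contact force between any of the fingers, the arm and lid above 2 N).
It fails at once if a bystander is shoved or lifted (moved more than 25 mm) (distance of any of pocket_scope, jar, slide_box, dropper, magnifier from where it was at the start of the episode above 0.025 m).
It fails at once if a standing jar or bottle is tipped (angle between any of jar, dropper's own z axis and vertical above 0.5 rad).
It also fails if it takes over 54 s, if anything falls off the work surface, if the arm or the gripper's body presses on something with over 40 N, if the wrist force passes 120 N, or if a joint passes its speed limit or range.

## Working session

There is one attempt and no reset: what is moved stays moved. The work goes in short steps, Python scripts to look and compute and a tool call to move; the robot and the scene stay as the last step left them, time stands still between calls to the robot, and variables do not carry over. Pictures are saved under pics/ and viewed, at most 10 in all, crops included, and the job is handed in when it is done.

Besides the shell and the picture viewer there is one more tool, called after "Call:" as name(argument=value, ...), one argument or row to a line, values as JSON. step_arm: Moves the arm, as the interface text tells. Its arguments: {"type":"object","properties":{"motion":{"type":"array","items":{"type":"object","properties":{"dx":{"type":"number"},"dy":{"type":"number"},"dz":{"type":"number"},"ax":{"type":"number"},"ay":{"type":"number"},"az":{"type":"number"},"gripper":{"type":"number"}}}},"squeeze":{"type":"number"}},"required":["motion"]}

```bash
mkdir -p pics; python3 - <<'E'
from workcell import r, read_camera
import cv2,numpy as np
s=r.sense(); print({k:np.round(s[k],3).tolist() for k in s})
for n in("top","scene"):
    d=read_camera(n); cv2.imwrite(f"pics/{n}0.png",d["image"][:,:,::-1]); np.savez(f"pics/{n}0.npz",**d)
    print(n,d["K"].round(1).tolist(),d["camera_from_world"].round(3).tolist())
E
```

```text
{'t': 0.0, 'joint_positions': [-1.176, 0.333, -0.065, 1.461, 0.022, 1.35, -0.088], 'qvel': [0.0, -0.001, 0.001, 0.0, -0.0, 0.0, -0.002], 'effort': [0.0, -62.326, 0.025, -38.99, -0.061, 0.04, 0.0], 'eef_pos': [0.253, 0.571, 0.222], 'ee_rot': [[-0.914, 0.406, -0.001], [0.406, 0.914, -0.001], [-0.0, -0.001, -1.0]], 'wrist_force': [0.511, 0.704, 1.192], 'ft_torque': [0.009, 0.014, 0.011], 'gripper_force': 0.0, 'finger_gap': 0.998}
top [[447.5, 0.0, 261.2], [0.0, 447.5, 188.9], [0.0, 0.0, 1.0]] [[-0.017, -1.0, 0.0, 0.071], [0.975, -0.016, 0.22, -0.61], [-0.22, 0.004, 0.976, -1.087], [0.0, 0.0, 0.0, 1.0]]
scene [[463.7, 0.0, 244.4], [0.0, 463.7, 196.7], [0.0, 0.0, 1.0]] [[0.726, 0.687, 0.022, -0.472], [-0.401, 0.398, 0.825, 0.168], [0.559, -0.608, 0.564, -1.515], [0.0, 0.0, 0.0, 1.0]]
```

View pics/top0.png

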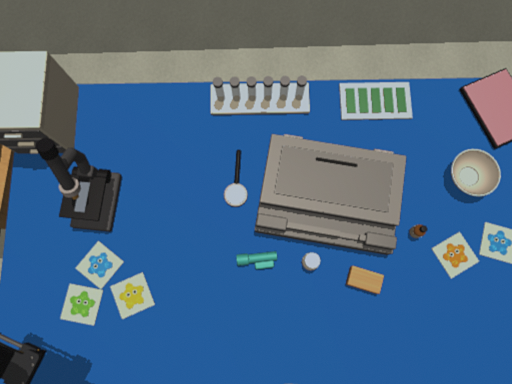

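View pics/scene0.png

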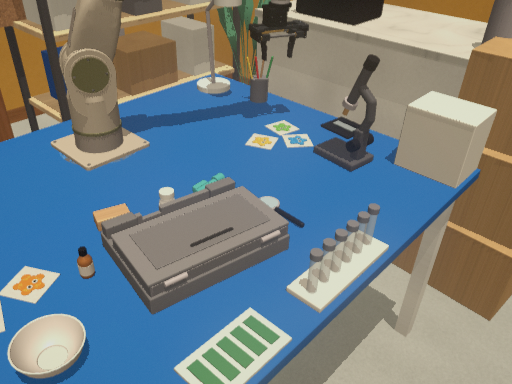

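The top view shows the case at about (333,190), turned by a few degrees. Its rail runs between bumpers at (272,223) and (378,240). The scope (258,258), jar (312,261) and slide box (365,280) stand in front of it. Next I'll turn the depth image into points to get the case pose.

```bash
cat > h.py <<'E'
import numpy as np,cv2
def cloud(d):
    z=d["range_z"].astype(float); K=d["K"]; v,u=np.mgrid[:z.shape[0],:z.shape[1]]
    P=np.stack([(u-K[0,2])/K[0,0]*z,-(v-K[1,2])/K[1,1]*z,-z],-1)
    T=np.linalg.inv(d["camera_from_world"]); return P@T[:3,:3].T+T[:3,3], z>0
E
python3 - <<'E'
from h import *
d=dict(np.load("pics/top0.npz")); P,ok=cloud(d)
hsv=cv2.cvtColor(d["image"],cv2.COLOR_RGB2HSV)
m=ok&(P[...,2]>.03)&(P[...,2]<.12); m[:120]=0;m[260:]=0;m[:,:250]=0;m[:,410:]=0
n,l,st,_=cv2.connectedComponentsWithStats(m.astype(np.uint8)); k=1+st[1:,4].argmax(); c=l==k
print(st[k]); Q=P[c]
print("z pct",np.percentile(Q[:,2],[1,10,50,90,99]).round(4))
R=cv2.minAreaRect((Q[:,:2]*1000).astype(np.float32)); print("rect",R,cv2.boxPoints(R))
H=Q[Q[:,2]>.066]; R=cv2.minAreaRect((H[:,:2]*1000).astype(np.float32)); print("high",R,cv2.boxPoints(R))
# ortho colour+height render
img=np.zeros((400,480,3),np.uint8); 
def pic(A): return cv2.resize(A[195:265,245:410],None,fx=4.8,fy=4.8,interpolation=cv2.INTER_CUBIC)
h=(np.clip(P[...,2],0,.1)/.1*255).astype(np.uint8)
cv2.imwrite("pics/crop.png",np.vstack([pic(d["image"][:,:,::-1]*1)*1,cv2.applyColorMap(pic(h),cv2.COLORMAP_JET)])[:600,:800])
E
```

```text
[  255   134   152   120 13889]
z pct [0.0399 0.0447 0.0807 0.085  0.0878]
rect ((604.685302734375, -121.09822082519531), (360.9411926269531, 263.9250183105469), 79.33014678955078) [[ 441.59033  -274.01575 ]
 [ 700.95215  -322.88135 ]
 [ 767.7803     31.819305]
 [ 508.41846    80.684906]]
high ((609.1588134765625, -121.65022277832031), (355.8417053222656, 255.00709533691406), 79.3070297241211) [[ 450.85678  -272.8238  ]
 [ 701.43585  -320.13934 ]
 [ 767.4608     29.523346]
 [ 516.8818     76.8389  ]]
```

View pics/crop.png

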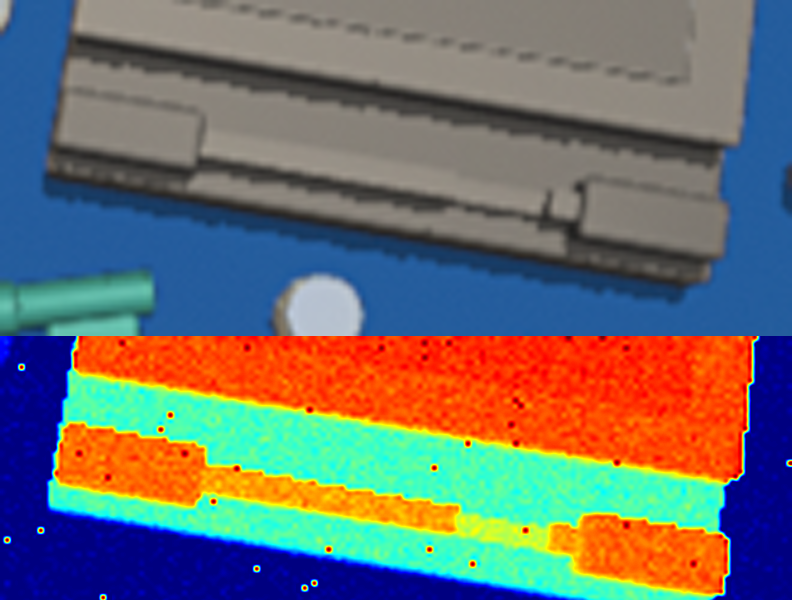

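The height map shows the rail from crop column 203 to 582, unbroken up to about 458. The notch is at about 458–548, so its centre is near case y = -58 mm. Next I'll refine the pose, the rail line and the notch.

```bash
python3 - <<'E'
from h import *
from workcell import r
d=dict(np.load("pics/top0.npz")); P,ok=cloud(d)
Z=P[...,2]; a=np.deg2rad(79.33-90); ex=np.array([np.cos(a),np.sin(a)]); ey=np.array([-ex[1],ex[0]])
c0=np.array([.6047,-.1211]); q=P[...,:2]-c0; X=q@ex*1000; Y=q@ey*1000
ins=ok&(abs(Y)<190)&(X>-150)&(X<-60)
rl=ins&(Z>.066)&(Z<.08)
b=rl&(Y<95)&(Y>-25)&(X<-85); f=np.polyfit(Y[b],X[b],1); print("rail line X=f(Y)",f,"std",(X[b]-np.polyval(f,Y[b])).std(),"z",np.median(Z[b]),np.percentile(X[b],[2,98]))
bl=ins&(Z>.072)&(X<-85)&(X>-125); print("bumper Y ext",np.percentile(Y[bl],[.5,99.5]))
for lo in range(-115,120,6):
    k=ins&(abs(X-np.polyval(f,Y))<5)&(Y>=lo)&(Y<lo+6); print(lo+3,np.round(np.median(Z[k])*1000,1) if k.any() else None,end="; ")
w=ins&((X<-110-10)|(X>-95+8))&(Z>.066)&(X<-85); print("\nbumper inner", Y[w&(Y>0)].min(),Y[w&(Y<0)].max())
k=ok&(abs(Y)<150)&(X>40)&(X<140)&(Z>.07); print("lid back X",np.percentile(X[k],99.5))
lf=ok&(abs(Y)<150)&(Z>.075)&(X>-80)&(X<0); print("lid front X",np.percentile(X[lf],.5))
# taller neighbours: height of anything around the path
for x0,x1,y0,y1 in[(.2,.45,-.1,.6),(.45,.6,.0,.3)]:
    k=ok&(P[...,0]>x0)&(P[...,0]<x1)&(P[...,1]>y0)&(P[...,1]<y1); print(np.percentile(Z[k],[50,99,99.9]))
E
```

```text
rail line X=f(Y) [ 3.42741599e-04 -1.06759839e+02] std 4.279464103874439 z 0.07168598081893252 [-113.5464701   -99.61218814]
bumper Y ext [-174.64356415  175.96100008]
-112 77.7; -106 77.3; -100 73.1; -94 72.9; -88 71.7; -82 57.4; -76 57.3; -70 56.8; -64 56.4; -58 57.5; -52 55.8; -46 57.6; -40 57.6; -34 69.0; -28 72.4; -22 71.7; -16 73.2; -10 71.7; -4 71.6; 2 71.9; 8 71.1; 14 71.7; 20 70.3; 26 72.7; 32 71.5; 38 72.3; 44 71.7; 50 71.7; 56 71.4; 62 72.3; 68 72.5; 74 72.5; 80 71.6; 86 72.2; 92 71.9; 98 71.6; 104 77.4; 110 76.7; 116 77.8; 122 77.1; 
bumper inner 102.67803127553525 -100.97258632900866
lid back X 128.71819832856266
lid front X -62.554200473423975
[1.23725493e-04 3.36646883e-01 3.70976719e-01]
[0.00041531 0.08242693 0.08471923]
```

Call:
step_arm(
  motion=[
    {"az":-0.116,"gripper":255},
    {"az":-0.116},
    {"dx":-1.5,"dy":-2.2},
    {"dx":-1.5,"dy":-2.2},
    {"dx":-1.5,"dy":-2.2},
    {"dx":-1.5,"dy":-2.2},
    {"dx":-1.5,"dy":-2.2},
    {"dx":-1.5,"dy":-2.2},
    {"dx":-1.5,"dy":-2.2},
    {"dx":-1.5,"dy":-2.2},
    {"dx":-1.5,"dy":-2.2},
    {"dx":-1.5,"dy":-2.2},
    {"dx":-1.5,"dy":-2.2},
    {"dx":-1.5,"dy":-2.2},
    {"dx":-1.5,"dy":-2.2},
    {"dx":-1.5,"dy":-2.2},
    {"dx":-1.5,"dy":-2.2},
    {"dx":-1.5,"dy":-2.2},
    {"dx":-1.5,"dy":-2.2},
    {"dx":-1.5,"dy":-2.2},
  ],
)

```text
validation failed for argument at $.mo...
```

```bash
cat > go.py <<'E'
import sys,numpy as np
from workcell import r
s=r.sense(); R=np.array(s["ee_rot"]); p=np.array(s["eef_pos"])
Y,z=float(sys.argv[1])/1000,float(sys.argv[2])/1000
t=np.r_[np.array([.4998,-.1013])+Y*np.array([.1852,.9827]),z]
rel=p[:2]-[.6047,-.1211]
print("t",round(s["t"],2),"pos",p.round(4),"caseXY mm",(1000*rel@np.array([[.9827,.1852],[-.1852,.9827]])).round(1),"F",np.round(s["wrist_force"],2),"gap",round(s["finger_gap"],3))
print("tool delta cm",(R.T@(t-p)*100).round(2)); print(R.round(3).tolist(), "yaw y",np.degrees(np.arctan2(R[1,1],R[0,1])).round(2))
E
python3 go.py 80 100
```

```text
t 0.1 pos [0.2535 0.5709 0.2218] caseXY mm [-473.3  615. ] F [ 0.84  0.12 -0.27] gap 0.997
tool delta cm [-47.95 -43.64  12.24]
[[-0.914, 0.406, -0.0], [0.406, 0.914, -0.001], [-0.0, -0.001, -1.0]] yaw y 66.06
```

Call:
step_arm(
  motion=[
    {"dx":0,"dy":0,"dz":0,"ax":0,"ay":0,"az":-0.116,"gripper":255},
    {"dx":0,"dy":0,"dz":0,"ax":0,"ay":0,"az":-0.116,"gripper":255},
  ],
)

```text
t: 0.3
eef_pos: [0.2535, 0.5711, 0.2221]
ee_rot: [[-0.984, 0.18, -0.0], [0.18, 0.984, -0.001], [0.0, -0.001, -1.0]]
wrist_force: [-0.1, 0.1, -1.3]
finger_gap: 0.892
gripper_force: 0.0
```

Call:
step_arm(
  motion=[
    {"dx":-1.2,"dy":-1.8,"dz":0,"ax":0,"ay":0,"az":0,"gripper":255},
    {"dx":-2.4,"dy":-3.5,"dz":0,"ax":0,"ay":0,"az":0,"gripper":255},
    {"dx":-2.4,"dy":-3.5,"dz":0,"ax":0,"ay":0,"az":0,"gripper":255},
    {"dx":-2.4,"dy":-3.5,"dz":0,"ax":0,"ay":0,"az":0,"gripper":255},
    {"dx":-2.4,"dy":-3.5,"dz":0,"ax":0,"ay":0,"az":0,"gripper":255},
    {"dx":-2.4,"dy":-3.5,"dz":0,"ax":0,"ay":0,"az":0,"gripper":255},
    {"dx":-2.4,"dy":-3.5,"dz":0,"ax":0,"ay":0,"az":0,"gripper":255},
    {"dx":-2.4,"dy":-3.5,"dz":0,"ax":0,"ay":0,"az":0,"gripper":255},
    {"dx":-2.4,"dy":-3.5,"dz":0,"ax":0,"ay":0,"az":0,"gripper":255},
    {"dx":-2.4,"dy":-3.5,"dz":0,"ax":0,"ay":0,"az":0,"gripper":255},
    {"dx":-2.4,"dy":-3.5,"dz":0,"ax":0,"ay":0,"az":0,"gripper":255},
    {"dx":-2.4,"dy":-3.5,"dz":0,"ax":0,"ay":0,"az":0,"gripper":255},
    {"dx":-2.4,"dy":-3.5,"dz":0,"ax":0,"ay":0,"az":0,"gripper":255},
    {"dx":-2.4,"dy":-3.5,"dz":0,"ax":0,"ay":0,"az":0,"gripper":255},
    {"dx":-2.4,"dy":-3.5,"dz":0,"ax":0,"ay":0,"az":0,"gripper":255},
    {"dx":-1.2,"dy":-1.8,"dz":0,"ax":0,"ay":0,"az":0,"gripper":255},
    {"dx":0,"dy":0,"dz":0,"ax":0,"ay":0,"az":0,"gripper":255},
  ],
)

```text
t: 2.0
eef_pos: [0.5106, -0.0158, 0.2223]
ee_rot: [[-0.982, 0.19, -0.0], [0.19, 0.982, -0.001], [0.0, -0.001, -1.0]]
wrist_force: [-0.2, 0.2, -0.2]
finger_gap: 0.001
gripper_force: 0.0
```

```bash
python3 go.py 80 85
```

```text
t 2.0 pos [ 0.5106 -0.0158  0.2223] caseXY mm [-111.9   86. ] F [-0.23  0.22 -0.16] gap 0.001
tool delta cm [-0.52 -0.58 13.73]
[[-0.982, 0.19, -0.0], [0.19, 0.982, -0.001], [0.0, -0.001, -1.0]] yaw y 79.05
```

Call:
step_arm(
  motion=[
    {"dx":-0.2,"dy":-0.2,"dz":1.0,"ax":0,"ay":0,"az":0,"gripper":255},
    {"dx":-0.3,"dy":-0.4,"dz":2.0,"ax":0,"ay":0,"az":0,"gripper":255},
    {"dx":0,"dy":0,"dz":2.5,"ax":0,"ay":0,"az":0,"gripper":255},
    {"dx":0,"dy":0,"dz":2.5,"ax":0,"ay":0,"az":0,"gripper":255},
    {"dx":0,"dy":0,"dz":2.5,"ax":0,"ay":0,"az":0,"gripper":255},
    {"dx":0,"dy":0,"dz":2.0,"ax":0,"ay":0,"az":0,"gripper":255},
    {"dx":0,"dy":0,"dz":1.0,"ax":0,"ay":0,"az":0,"gripper":255},
    {"dx":0,"dy":0,"dz":0,"ax":0,"ay":0,"az":0,"gripper":255},
    {"dx":0,"dy":0,"dz":0,"ax":0,"ay":0,"az":0,"gripper":255},
  ],
)

```text
t: 2.9
eef_pos: [0.5142, -0.0185, 0.088]
ee_rot: [[-0.983, 0.184, 0.0], [0.184, 0.983, 0.0], [-0.0, 0.0, -1.0]]
wrist_force: [-0.2, -0.6, 0.6]
finger_gap: 0.002
gripper_force: 0.0
```

```bash
python3 go.py 80 72; python3 - <<'E'
from workcell import r,read_camera
import cv2
from h import *
d=read_camera("wrist"); cv2.imwrite("pics/wrist1.png",d["image"][:,:,::-1])
E
```

```text
t 2.9 pos [ 0.5142 -0.0185  0.088 ] caseXY mm [-107.9   84. ] F [-0.19 -0.59  0.6 ] gap 0.002
tool delta cm [-0.11 -0.4   1.6 ]
[[-0.983, 0.184, 0.0], [0.184, 0.983, 0.0], [-0.0, 0.0, -1.0]] yaw y 79.39
```

View pics/wrist1.png

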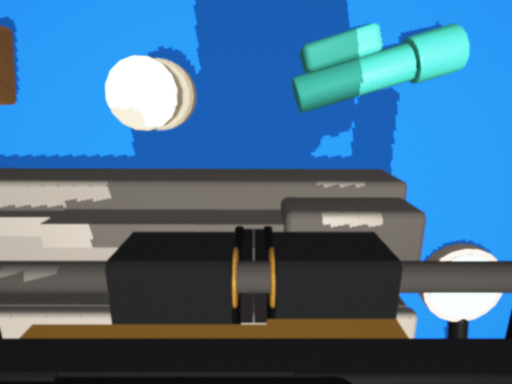

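The wrist view shows the shut fingers over the rail at about (255,300), just left of the bumper's inner end (285,205). The jar (150,92) and scope (380,65) are clear. I'll shift to the right slightly and descend to contact.

Call:
step_arm(
  motion=[
    {"dx":-0.1,"dy":-0.4,"dz":0.5,"ax":0,"ay":0,"az":0,"gripper":255},
    {"dx":0,"dy":0,"dz":0.5,"ax":0,"ay":0,"az":0,"gripper":255},
    {"dx":0,"dy":0,"dz":0.2,"ax":0,"ay":0,"az":0,"gripper":255},
    {"dx":0,"dy":0,"dz":0.2,"ax":0,"ay":0,"az":0,"gripper":255},
    {"dx":0,"dy":0,"dz":0.1,"ax":0,"ay":0,"az":0,"gripper":255},
    {"dx":0,"dy":0,"dz":0,"ax":0,"ay":0,"az":0,"gripper":255},
  ],
)

```text
t: 3.55
eef_pos: [0.5143, -0.0231, 0.0726]
ee_rot: [[-0.983, 0.185, 0.0], [0.185, 0.983, 0.0], [0.0, 0.0, -1.0]]
wrist_force: [-0.2, 0.3, 0.5]
finger_gap: 0.003
gripper_force: 0.0
```

Call:
step_arm(
  motion=[
    {"dx":0,"dy":0,"dz":0.1,"ax":0,"ay":0,"az":0,"gripper":255},
    {"dx":0,"dy":0,"dz":0.1,"ax":0,"ay":0,"az":0,"gripper":255},
    {"dx":0,"dy":0,"dz":0,"ax":0,"ay":0,"az":0,"gripper":255},
  ],
)

```text
t: 3.85
eef_pos: [0.5145, -0.023, 0.0722]
ee_rot: [[-0.983, 0.185, 0.0], [0.185, 0.983, 0.001], [-0.0, 0.001, -1.0]]
wrist_force: [-10.1, 0.3, 21.6]
finger_gap: 0.007
gripper_force: 11.0
```

Contact made at 21.6 N, with the key untouched. I'll ease the force and feel along to the right.

Call:
step_arm(
  motion=[
    {"dx":0,"dy":0,"dz":-0.07,"ax":0,"ay":0,"az":0,"gripper":255},
    {"dx":0,"dy":0,"dz":0,"ax":0,"ay":0,"az":0,"gripper":255},
    {"dx":0,"dy":-0.5,"dz":0,"ax":0,"ay":0,"az":0,"gripper":255},
    {"dx":0,"dy":-0.7,"dz":0,"ax":0,"ay":0,"az":0,"gripper":255},
    {"dx":0,"dy":-0.7,"dz":0,"ax":0,"ay":0,"az":0,"gripper":255},
    {"dx":0,"dy":-0.7,"dz":0,"ax":0,"ay":0,"az":0,"gripper":255},
    {"dx":0,"dy":-0.7,"dz":0,"ax":0,"ay":0,"az":0,"gripper":255},
    {"dx":0,"dy":-0.7,"dz":0,"ax":0,"ay":0,"az":0,"gripper":255},
    {"dx":0,"dy":-0.4,"dz":0,"ax":0,"ay":0,"az":0,"gripper":255},
    {"dx":0,"dy":0,"dz":0,"ax":0,"ay":0,"az":0,"gripper":255},
  ],
)

```text
t: 4.85
eef_pos: [0.5076, -0.0658, 0.0724]
ee_rot: [[-0.983, 0.184, 0.003], [0.184, 0.983, 0.001], [-0.003, 0.002, -1.0]]
wrist_force: [-0.1, 2.4, 7.7]
finger_gap: 0.005
gripper_force: 4.1
```

```bash
python3 go.py -10 72
```

```text
t 4.85 pos [ 0.5076 -0.0658  0.0724] caseXY mm [-105.6   36.3] F [-0.07  2.4   7.74] gap 0.005
tool delta cm [ 0.12 -4.63  0.03]
[[-0.983, 0.184, 0.003], [0.184, 0.983, 0.001], [-0.003, 0.002, -1.0]] yaw y 79.37
```

Contact at y≈36 mm is 7.7 N, and z is steady at 72 mm. I'll keep sliding right towards the notch.

Call:
step_arm(
  motion=[
    {"dx":0,"dy":-0.5,"dz":0,"ax":0,"ay":0,"az":0,"gripper":255},
    {"dx":0,"dy":-0.7,"dz":0,"ax":0,"ay":0,"az":0,"gripper":255},
    {"dx":0,"dy":-0.7,"dz":0,"ax":0,"ay":0,"az":0,"gripper":255},
    {"dx":0,"dy":-0.7,"dz":0,"ax":0,"ay":0,"az":0,"gripper":255},
    {"dx":0,"dy":-0.7,"dz":0,"ax":0,"ay":0,"az":0,"gripper":255},
    {"dx":0,"dy":-0.7,"dz":0,"ax":0,"ay":0,"az":0,"gripper":255},
    {"dx":0,"dy":-0.5,"dz":0,"ax":0,"ay":0,"az":0,"gripper":255},
    {"dx":0,"dy":0,"dz":0,"ax":0,"ay":0,"az":0,"gripper":255},
  ],
)

```text
t: 5.65
eef_pos: [0.4994, -0.1102, 0.0724]
ee_rot: [[-0.983, 0.185, 0.003], [0.185, 0.983, 0.001], [-0.003, 0.002, -1.0]]
wrist_force: [0.3, 2.5, 7.8]
finger_gap: 0.005
gripper_force: 4.2
```

Call:
step_arm(
  motion=[
    {"dx":0,"dy":-0.5,"dz":0,"ax":0,"ay":0,"az":0,"gripper":255},
    {"dx":0,"dy":-0.7,"dz":0,"ax":0,"ay":0,"az":0,"gripper":255},
    {"dx":0,"dy":-0.7,"dz":0,"ax":0,"ay":0,"az":0,"gripper":255},
    {"dx":0,"dy":-0.7,"dz":0,"ax":0,"ay":0,"az":0,"gripper":255},
    {"dx":0,"dy":-0.7,"dz":0,"ax":0,"ay":0,"az":0,"gripper":255},
    {"dx":0,"dy":-0.7,"dz":0,"ax":0,"ay":0,"az":0,"gripper":255},
    {"dx":0,"dy":-0.5,"dz":0,"ax":0,"ay":0,"az":0,"gripper":255},
    {"dx":0,"dy":0,"dz":0,"ax":0,"ay":0,"az":0,"gripper":255},
  ],
)

```text
t: 6.45
eef_pos: [0.489, -0.1558, 0.071]
ee_rot: [[-0.983, 0.186, -0.001], [0.186, 0.983, -0.0], [0.001, -0.0, -1.0]]
wrist_force: [0.0, 0.1, -0.3]
finger_gap: 0.004
gripper_force: 0.0
```

```bash
python3 go.py -60 72
```

```text
t 6.45 pos [ 0.489  -0.1558  0.071 ] caseXY mm [-107.3  -55.5] F [ 0.03  0.11 -0.34] gap 0.004
tool delta cm [-0.05 -0.45 -0.1 ]
[[-0.983, 0.186, -0.001], [0.186, 0.983, -0.0], [0.001, -0.0, -1.0]] yaw y 79.27
```

At y≈-55 mm the force vanished and the tip dipped below the rail top, so this is the notch. I'll centre and go down to just above the key.

Call:
step_arm(
  motion=[
    {"dx":-0.05,"dy":-0.4,"dz":0,"ax":0,"ay":0,"az":0,"gripper":255},
    {"dx":0,"dy":0,"dz":0.3,"ax":0,"ay":0,"az":0,"gripper":255},
    {"dx":0,"dy":0,"dz":0.4,"ax":0,"ay":0,"az":0,"gripper":255},
    {"dx":0,"dy":0,"dz":0.3,"ax":0,"ay":0,"az":0,"gripper":255},
    {"dx":0,"dy":0,"dz":0,"ax":0,"ay":0,"az":0,"gripper":255},
  ],
)

```text
t: 6.95
eef_pos: [0.4889, -0.1585, 0.0606]
ee_rot: [[-0.983, 0.184, -0.001], [0.184, 0.983, 0.0], [0.001, -0.0, -1.0]]
wrist_force: [-0.3, -0.4, -1.3]
finger_gap: 0.006
gripper_force: 0.0
```

Call:
step_arm(
  motion=[
    {"dx":0,"dy":0,"dz":0.2,"ax":0,"ay":0,"az":0,"gripper":255},
    {"dx":0,"dy":0,"dz":0.2,"ax":0,"ay":0,"az":0,"gripper":255},
    {"dx":0,"dy":0,"dz":0.2,"ax":0,"ay":0,"az":0,"gripper":255},
    {"dx":0,"dy":0,"dz":0,"ax":0,"ay":0,"az":0,"gripper":255},
  ],
)

```text
t: 7.35
eef_pos: [0.4894, -0.1588, 0.0552]
ee_rot: [[-0.983, 0.185, 0.0], [0.185, 0.983, 0.0], [-0.0, 0.0, -1.0]]
wrist_force: [-0.1, -0.6, 0.5]
finger_gap: 0.008
gripper_force: 0.1
```

Call:
step_arm(
  motion=[
    {"dx":0,"dy":0,"dz":0.15,"ax":0,"ay":0,"az":0,"gripper":255},
    {"dx":0,"dy":0,"dz":0.15,"ax":0,"ay":0,"az":0,"gripper":255},
    {"dx":0,"dy":0,"dz":0.15,"ax":0,"ay":0,"az":0,"gripper":255},
    {"dx":0,"dy":0,"dz":0.1,"ax":0,"ay":0,"az":0,"gripper":255},
    {"dx":0,"dy":0,"dz":0,"ax":0,"ay":0,"az":0,"gripper":255},
    {"dx":0,"dy":0,"dz":0,"ax":0,"ay":0,"az":0,"gripper":255},
  ],
)

```text
t: 7.95
eef_pos: [0.4895, -0.1588, 0.0503]
ee_rot: [[-0.983, 0.185, 0.0], [0.185, 0.983, 0.0], [-0.0, 0.0, -1.0]]
wrist_force: [-2.8, 1.7, 12.4]
finger_gap: 0.004
gripper_force: 6.3
```

```bash
python3 go.py -60 50; python3 - <<'E'
from h import *
from workcell import read_camera
d=read_camera("top"); P,ok=cloud(d)
rel=P[...,:2]-[.6047,-.1211]; X=rel@[.9827,-.1852]*1000; Y=rel@[.1852,.9827]*1000
for n,a,b in(("left",80,170),("mid",20,80)):
    k=ok&(Y>a)&(Y<b)&(X>-58)&(X<-45); print(n,k.sum(),(np.median(P[k][:,2])*1000).round(1) if k.any() else None)
E
```

```text
t 7.95 pos [ 0.4895 -0.1588  0.0503] caseXY mm [-106.2  -58.4] F [-2.79  1.69 12.42] gap 0.004
tool delta cm [ 0.05 -0.16  0.03]
[[-0.983, 0.185, 0.0], [0.185, 0.983, 0.0], [-0.0, 0.0, -1.0]] yaw y 79.35
left 247 106.4
mid 161 106.6
```

The lid front is now at about 106 mm, and the key is against its stop at z = 50 mm with 12 N. I'll retreat straight up, then back a little.

Call:
step_arm(
  motion=[
    {"dx":0,"dy":0,"dz":-0.3,"ax":0,"ay":0,"az":0,"gripper":255},
    {"dx":0,"dy":0,"dz":-0.7,"ax":0,"ay":0,"az":0,"gripper":255},
    {"dx":0,"dy":0,"dz":-1.2,"ax":0,"ay":0,"az":0,"gripper":255},
    {"dx":0,"dy":0,"dz":-1.5,"ax":0,"ay":0,"az":0,"gripper":255},
    {"dx":0,"dy":0,"dz":-1.5,"ax":0,"ay":0,"az":0,"gripper":255},
    {"dx":0.5,"dy":0,"dz":-2,"ax":0,"ay":0,"az":0,"gripper":255},
    {"dx":1,"dy":0,"dz":-2,"ax":0,"ay":0,"az":0,"gripper":255},
    {"dx":1,"dy":0,"dz":-2,"ax":0,"ay":0,"az":0,"gripper":255},
    {"dx":1,"dy":0,"dz":-2,"ax":0,"ay":0,"az":0,"gripper":255},
    {"dx":0.5,"dy":0,"dz":-1,"ax":0,"ay":0,"az":0,"gripper":255},
    {"dx":0,"dy":0,"dz":0,"ax":0,"ay":0,"az":0,"gripper":255},
    {"dx":0,"dy":0,"dz":0,"ax":0,"ay":0,"az":0,"gripper":255},
    {"dx":0,"dy":0,"dz":0,"ax":0,"ay":0,"az":0,"gripper":255},
  ],
)

```text
t: 9.3
eef_pos: [0.4498, -0.1513, 0.1908]
ee_rot: [[-0.983, 0.185, -0.001], [0.185, 0.983, -0.0], [0.001, -0.0, -1.0]]
wrist_force: [0.1, -0.3, 0.2]
finger_gap: 0.007
gripper_force: 0.0
```

```bash
python3 go.py -60 50; python3 - <<'E'
from h import *
from workcell import read_camera
d=read_camera("top"); P,ok=cloud(d); cv2.imwrite("pics/top9.png",d["image"][:,:,::-1])
rel=P[...,:2]-[.6047,-.1211]; X=rel@[.9827,-.1852]*1000; Y=rel@[.1852,.9827]*1000
k=ok&(Y>20)&(Y<170)&(X>-58)&(X<-45); print((np.median(P[k][:,2])*1000).round(1))
k=ok&(Y>-80)&(Y<-40)&(abs(X+106.7)<4); print("key",k.sum(),np.median(P[k][:,2])*1000 if k.any() else 0)
E
```

```text
t 9.3 pos [ 0.4498 -0.1513  0.1908] caseXY mm [-146.6  -58.4] F [ 0.08 -0.25  0.23] gap 0.007
tool delta cm [-4.01 -0.16 14.07]
[[-0.983, 0.185, -0.001], [0.185, 0.983, -0.0], [0.001, -0.0, -1.0]] yaw y 79.36
106.5
key 107 564.9104894866017
```

View pics/top9.png

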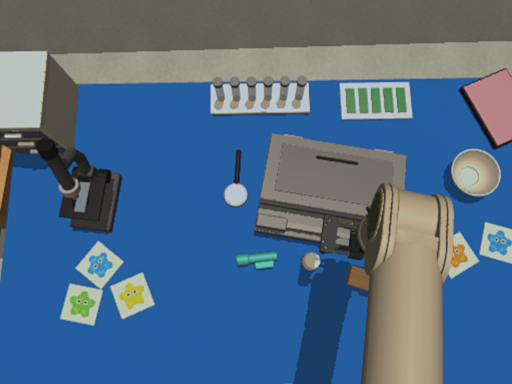

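The lid stays ajar with its front at 106.5 mm. The scope (258,259), jar (312,261) and magnifier (236,194) have not moved, and the arm is clear at (405,220). I'll hand it in.

```bash
python3 -c "
from workcell import ticket
print(ticket.finish_job())"
```

```text
the job is handed in; nothing more can be done
None
```

I felt along the rail, found the notch and pressed the key fully down; the lid stayed ajar after the hand was withdrawn, and the job is handed in, though no verdict was returned.

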